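# Set up the two scented-candle testers under glass

### The arm

A 6-joint arm with a two-finger parallel gripper is mounted at the origin on a cart in front of the work surface, level with it; the furniture and walls round the work are solid. World frame = base frame: x ahead of the robot, y to its left, z up, the work surface at z = 0. Lengths are in mm, angles in rad, forces in N, time in s.
With the tool pointing down it reaches from about 275 to 750 mm from the base axis. Payload 10.2 kg.
Tool frame: the origin (TCP) lies on the centre line of the jaws, within the pads' length; the fingertips stand 17 mm ahead of it and the grasp point (between the pads) lies 2 mm behind it; z points along the fingers, y is the line along which they close (so a half turn about z gives the same grasp; the last joint's range is limited). The gripper opens to 85 mm and grips with 20 to 120 N. Pads are 22 mm wide; open, the fingers measure 114 mm over their backs; the gripper's body (76 mm by 85 mm) begins 54 mm behind the grasp point. The pads swing forward as they close: fully open they stand 13 mm farther back than shut.
Start: joints at [0.949, 0.313, 1.498, -0, 1.331, -0.223], TCP at [203.877, 483.803, 248.294] pointing down, gripper open.
Joint ranges: [-2.94, 2.94], [-0.97, 2.17], [0.19, 2.56], [-1.23, 4.37], [0.02, 3.11], [-2.88, 2.88]. Speed limits (rad/s): [2.39, 2.39, 3.01, 3.14, 3.14, 3.14].

### API

Orientations are given as a unit quaternion [w, x, y, z].
In Python, from rig import ctrl gives the robot as it stands. The module is installed in compiled form; this text tells all that it offers.
- The arm moves only by the shell command python3 -m jog 'ROWS' [FORCE]. ROWS is JSON, a list of rows, each an object with "delta_pos": the shift along the world's x, y, z in mm, a list of three; "angular": the turn, a rotation vector about the world's x, y, z in rad, a list of three; "fingers": the opening, from 0 (shut) to 1 (fully open). In form: [{"delta_pos": [tx, ty, tz], "angular": [rx, ry, rz], "fingers": fingers}, ...]. A call has 1 to 10 rows; each row is the pose to reach, as a shift and turn from the pose commanded when the call began; what a row does not reach only later rows make up. A row lasts 1/8 s, in which the tool goes at most 62.5 mm and 10.7 degrees, less where a joint would pass 70% of its speed; a pose out of reach is approached as far as the arm can. A call with a gripper value outside its range is refused whole. The fingers move at their own pace and stop on an object; FORCE is the grip in N (left out, the last holds). Time passes only in rows, so rows that repeat a pose let the fingers close. It gives the time, the measured TCP pose, the force, the opening and the grip force at its end, in the units of the state.
- ctrl.sense(): the state, without advancing time (a new reading comes with each control period).
- ctrl.capture(name): name is "scene" or "side" or "wrist"; returns a dict with "pixels" (420x560x3 uint8, blue, green, red), "fx", "fy", "cx", "cy" (pixels), "R" (3x3) and "t" (3): a world point X has camera coordinates R X + t. Camera axes: x right, y down, z forward; pixel columns grow to the right and rows downward; lengths in mm; the calibration is good to about 2 mm. A picture is of the moment at which its call begins. There is no depth.
- ctrl.finish_job(): hands the job in; it is judged then, once.
The state is a dict: "time_s": time; "joints": joint angles; "dq": joint speeds; "tau": joint torques, N m; "eef_pos": TCP position; "ee_rot": TCP orientation; "force": force on the tool from outside, world axes, zero at the start; "wrist_torque": the same for the moment, N m; "grip_width": opening from 0.0 (shut) to 1.0 (fully open); "grip_force": force on a finger pad.
Only numpy, scipy, OpenCV 4.12 (cv2) and the standard library are available. Lean on these libraries where they do the work, as an engineer would, in place of code of your own. Each camera call takes 0.05 s, during which the arm holds its last target. There are 200 camera calls.

### The job

Set up the two scent testers: stand each open candle in the middle of its wooden saucer, the broad low candle on the large saucer and the slim tall one on the small saucer, then cover each with the glass cloche that fits its saucer, sitting flat inside the saucer's rim. Handle the glass gently and keep everything you carry upright. The lidded candle is stock for sale: leave it and the gift box where they are.

Things in the scene. Friction and masses are not known exactly. Their poses are not given: they have to be found in the camera images.
- saucer_large: The larger fixed round turned-wood saucer; flat floor 92 mm across, 8 mm above the table; flared rim to 15 mm above the table, 111 mm across outside at the top. Origin: centre of its underside, on the table. z up
- saucer_small: The smaller fixed round turned-wood saucer; flat floor 74 mm across, 8 mm above the table; flared rim to 15 mm above the table, 93 mm across outside at the top. Origin: centre of its underside, on the table. z up
- candle_broad: Open candle, broad and low: white ceramic jar with cream wax and a bare wick; outside 56 mm diameter, 58 mm high, straight sides, about 160 g; loose, upright at the start. Origin: centre of its underside. z is its axis, up
- candle_slim: Open candle, slim and tall: white ceramic jar with cream wax and a bare wick; outside 38 mm diameter, 80 mm high, straight sides, about 110 g; loose, upright at the start. Origin: centre of its underside. z is its axis, up
- candle_lidded: Candle for sale, to be left alone: white ceramic jar closed by a flat pale wooden lid; outside 48 mm diameter, 74 mm high, straight sides, about 140 g; loose, upright at the start. Origin: centre of its underside. z is its axis, up
- cloche_wide: The wide low cloche: clear glass bell, mouth down, loose; 84 mm across outside and 76 mm inside, straight up to 58 mm, domed to a crown at 94 mm (glass 4 mm); on top a brass knob (cylinder 24 mm across, 22 mm high, middle 115 mm above the mouth); 126 mm high in all; 170 g. Origin: centre of its mouth. z: its axis, up. Stands on the floor of the large saucer, inside the rim
- cloche_narrow: The narrow tall cloche: clear glass bell, mouth down, loose; 66 mm across outside and 58 mm inside, straight up to 80 mm, domed to a crown at 112 mm (glass 4 mm); on top a brass knob (cylinder 24 mm across, 22 mm high, middle 133 mm above the mouth); 144 mm high in all; 150 g. Origin: centre of its mouth. z: its axis, up. Stands on the floor of the small saucer, inside the rim
- gift_box_a: Green square gift box with a ribbon band, closed, 70 mm wide at the lid, 36 mm high, stands at the back of the work; a bystander, to be left alone. Origin: centre of its underside
- glass_jar: Fixed round glass jar filled with beads, 172 mm across at its widest, 181 mm high, to be kept clear of. Origin: centre of its underside
- fern_planter: Fixed tall woven planter with a fern, 250 mm high without the fern, its rim reaches 110 mm from its origin towards the robot and 100 mm to the left (+y), narrower below; to be kept clear of. Origin: middle of its underside

How it is judged:
By the outcome, as a careful person would: the job done as asked, in the order asked, and still so for the second after the job is handed in, with the robot touching nothing.
It also fails if it takes over 128 s, if anything falls off the work surface, if the arm or the gripper's body presses on something with over 40 N, if the wrist force passes 120 N, or if a joint passes its speed limit or range.

## Working session

There is one attempt and no reset: what is moved stays moved. The work goes in short steps, Python scripts to look and compute and a shell command to move; the robot and the scene stay as the last step left them, time stands still between calls to the robot, and variables do not carry over. Pictures are saved under pics/ and viewed, at most 14 in all, crops included, and the job is handed in when it is done.

```bash
mkdir -p pics; python3 - <<'E'
from rig import ctrl
import cv2,numpy as np
for n in("scene","side"):
    c=ctrl.capture(n);cv2.imwrite(f"pics/{n}0.png",c["pixels"])
    R=np.array(c["R"]);print(n,c["fx"],c["cx"],c["cy"],(-R.T@np.array(c["t"])).round(),R.round(2).tolist())
s=ctrl.sense();print(s)
E
```

```text
scene 503.17101784380117 285.1825637283571 204.58746181420597 [ 102. 1030.  801.] [[-0.9, -0.43, 0.0], [-0.25, 0.52, -0.81], [0.35, -0.73, -0.58]]
side 383.05389278503424 278.89117492304314 212.39644033034267 [559. 503. 777.] [[-1.0, 0.01, 0.01], [0.0, 0.87, -0.49], [-0.02, -0.49, -0.87]]
{'time_s': 0.1, 'joints': array([ 9.48563574e-01,  3.13396240e-01,  1.49834594e+00,  6.67364403e-06,
        1.33101173e+00, -2.23407615e-01]), 'dq': array([-0.0008457 , -0.00141604, -0.00097145, -0.00101378, -0.0007415 ,
       -0.00108593]), 'tau': array([ 4.26265920e-03, -4.12896824e+01, -2.60137957e+01, -4.76819821e-05,
        3.01081323e-03,  4.38551399e-05]), 'eef_pos': array([203.76587417, 483.61843429, 247.79688507]), 'ee_rot': array([-2.41205430e-04,  1.98094320e-01,  9.80182791e-01, -5.28162218e-04]), 'force': array([0.25731824, 0.14839652, 0.03326762]), 'wrist_torque': array([-0.00503503,  0.02926473, -0.00363761]), 'grip_force': 0.0, 'grip_width': 0.9986289471744044}
```

View pics/scene0.png

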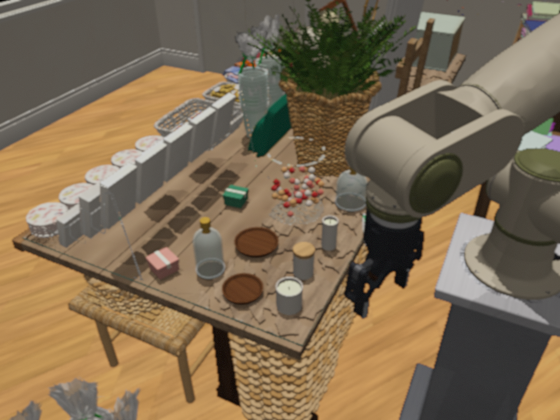

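View pics/side0.png

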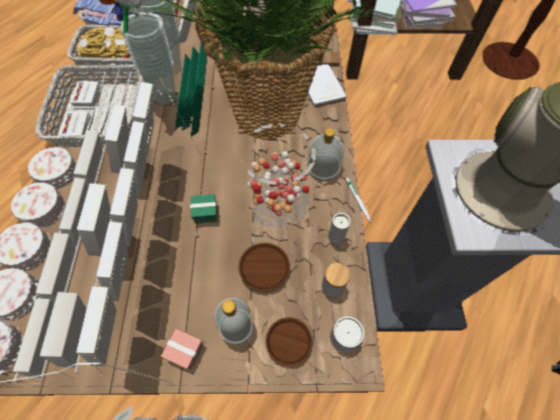

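The side view shows all objects: large saucer (265,268), small saucer (290,341), broad candle (348,333), slim (340,228), lidded (337,280), narrow cloche knob (229,307), wide cloche knob (329,135). The scene view shows the same layout, with the wide cloche standing beside the planter and bead jar.

```bash
cat > h.py <<'E'
import cv2,numpy as np
from rig import ctrl
def P(c): return np.array(c["R"]),np.array(c["t"]).ravel()
def ray(c,u,v):
    R,t=P(c);d=R.T@np.array([(u-c["cx"])/c["fx"],(v-c["cy"])/c["fy"],1]);return -R.T@t,d/np.linalg.norm(d)
def onz(c,u,v,z):
    o,d=ray(c,u,v);return o+d*(z-o[2])/d[2]
def proj(c,X):
    R,t=P(c);q=R@np.array(X,float)+t;return np.array([c["fx"]*q[0]/q[2]+c["cx"],c["fy"]*q[1]/q[2]+c["cy"]])
def tri(a,b):
    A=np.zeros((3,3));y=np.zeros(3)
    for o,d in(a,b):
        M=np.eye(3)-np.outer(d,d);A+=M;y+=M@o
    return np.linalg.solve(A,y)
def blobs(c,lo,hi,amin=40,roi=None):
    "HSV colour blobs: area, box, centre, contour"
    m=cv2.inRange(cv2.cvtColor(c["pixels"],cv2.COLOR_BGR2HSV),lo,hi)
    if roi: k=np.zeros_like(m);x0,y0,x1,y1=roi;k[y0:y1,x0:x1]=1;m*=k
    m=cv2.morphologyEx(m,cv2.MORPH_CLOSE,np.ones((3,3),np.uint8))
    cs,_=cv2.findContours(m,cv2.RETR_EXTERNAL,cv2.CHAIN_APPROX_NONE)
    return sorted([(cv2.contourArea(k),cv2.boundingRect(k),k.reshape(-1,2).astype(float)) for k in cs if cv2.contourArea(k)>=amin],key=lambda b:-b[0])
def circ(c,k,z):
    "cast contour (its hull) on plane z, least-squares circle: x,y,r,rms"
    k=cv2.convexHull(k.astype(np.float32)).reshape(-1,2)
    p=np.array([onz(c,u,v,z)[:2] for u,v in k]);A=np.c_[2*p,np.ones(len(p))]
    s=np.linalg.lstsq(A,(p**2).sum(1),rcond=None)[0];r=np.sqrt(s[2]+s[:2]@s[:2])
    return np.r_[s[:2],r,np.std(np.hypot(*(p-s[:2]).T))].round(1)
E
python3 - <<'E'
from h import *
s=ctrl.capture("side")
hsv=cv2.cvtColor(s["pixels"],cv2.COLOR_BGR2HSV)
for n,(u,v) in dict(saucL=(265,268),saucS=(290,341),tab=(265,310),slim=(340,222),broad=(348,330),lid=(337,275),kn=(229,307),kw=(329,135)).items(): print(n,hsv[v,u],onz(s,u,v,8).round())
for b in blobs(s,(0,110,20),(14,255,110),300,(180,200,380,390)): print("sauc",b[:2],circ(s,b[2],13))
for n,roi in dict(slim=(320,205,360,250),broad=(325,310,370,360)).items():
  for b in blobs(s,(0,0,160),(179,70,255),40,roi): print(n,b[:2],circ(s,b[2],80 if n=="slim" else 58))
for n,roi in dict(kn=(215,290,245,320),kw=(315,120,345,145),lid=(320,260,355,300)).items():
  for b in blobs(s,(8,120,100),(28,255,255),20,roi): print(n,b[:2],b[2].mean(0),circ(s,b[2],126 if n=="kw" else 144 if n=="kn" else 74))
cv2.imwrite("pics/crop1.png",cv2.resize(s["pixels"][100:380,200:400],None,fx=2.1,fy=2.1,interpolation=cv2.INTER_CUBIC))
E
```

```text
saucL [ 10 152 104] [576. 202.   8.]
saucS [ 12 160 105] [526. 353.   8.]
tab [ 16  91 168] [575. 293.   8.]
slim [ 32  25 193] [405.  92.   8.]
broad [ 43   8 231] [411. 333.   8.]
lid [ 16 126 205] [423. 219.   8.]
kn [ 21 162 232] [648. 286.   8.]
kw [ 20 170 178] [ 411. -166.    8.]
sauc (1864.5, (239, 243, 51, 49)) [5.777e+02 2.005e+02 5.430e+01 5.000e-01]
sauc (1715.5, (266, 318, 47, 49)) [5.283e+02 3.545e+02 4.490e+01 5.000e-01]
slim (230.5, (332, 212, 20, 17)) [416.  124.6  19.9   0.5]
broad (740.5, (334, 315, 31, 32)) [4.195e+02 3.452e+02 2.870e+01 4.000e-01]
kn (122.5, (222, 300, 14, 14)) [228.28571429 306.28571429] [6.332e+02 3.232e+02 1.090e+01 2.000e-01]
kw (58.0, (324, 128, 11, 9)) [329.03846154 132.        ] [ 4.332e+02 -7.240e+01  1.160e+01  4.000e-01]
lid (314.5, (326, 263, 23, 24)) [334.70526316 273.98947368] [435.3 242.3  22.8   0.7]
```

View pics/crop1.png

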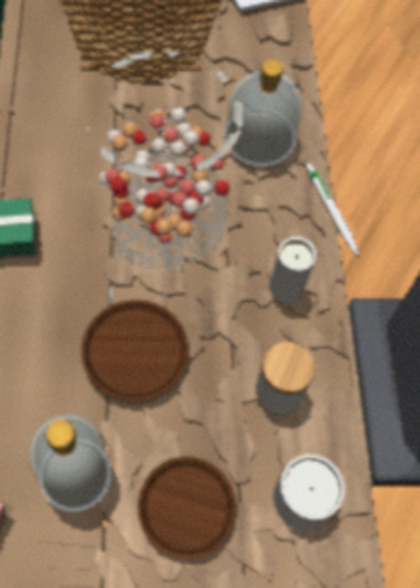

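Crop shows (factor 2.1, offset 200,100): saucers crop (135,350) and (187,507), cloche knobs (61,434) and (272,72); bead jar centred about (165,190) and planter at top centre. Cross-checking with the scene camera.

```bash
python3 - <<'E'
from h import *
s=ctrl.capture("scene");
E={"L":(577.7,200.5,13),"S":(528.3,354.5,13),"slim":(416,124.6,80),"broad":(419.5,345.2,58),"kn":(633,323,144),"kw":(433,-72,126),"lid":(435,242,74)}
H={"L":(( 0,110,20),(14,255,110)),"S":((0,110,20),(14,255,110)),"slim":((0,0,160),(179,70,255)),"broad":((0,0,160),(179,70,255)),"kn":((8,120,60),(28,255,255)),"kw":((8,120,60),(28,255,255)),"lid":((8,100,100),(28,255,255))}
w={"L":30,"S":26,"slim":12,"broad":18,"kn":12,"kw":12,"lid":15}
for n,X in E.items():
  u,v=proj(s,X);print(n,u.round(1),v.round(1))
  a=w[n]
  for b in blobs(s,*H[n],25,(int(u-a),int(v-a),int(u+a),int(v+a)))[:1]: print("  ",b[:2],circ(s,b[2],X[2]))
cv2.imwrite("pics/sc1.png",cv2.resize(s["pixels"][150:330,190:390],None,fx=3,fy=3,interpolation=cv2.INTER_CUBIC))
c=ctrl.capture("side")
for u,v in((251,175),(313,153),(279,226),(240,128),(290,132)): print(u,v,[onz(c,u,v,z).round() for z in(0,181,250)])
w=ctrl.capture("wrist");R,t=P(w);print((-R.T@t).round(),R.round(2).tolist(),w["fx"])
E
```

```text
L 256.7 240.7
   (1001.5, (235, 227, 43, 31)) [577.8 202.5  56.3   1.9]
S 243.2 287.4
   (951.5, (223, 274, 40, 31)) [529.1 357.3  46.1   1.1]
slim 331.1 219.4
   (125.5, (322, 214, 18, 11)) [418.5 125.   20.4   0.7]
broad 290.0 285.2
   (301.5, (276, 278, 28, 18)) [420.8 348.2  27.9   1.1]
kn 205.3 219.4
   (103.5, (200, 217, 11, 14)) [627.9 335.4  19.4   4.9]
kw 353.5 162.9
   (86.0, (341, 150, 14, 24)) [448.8 -76.6  58.3   3.1]
lid 303.6 248.1
   (252.0, (292, 242, 24, 15)) [434.  244.6  25.4   0.5]
251 175 [array([612., -45.,   0.]), array([600.,  83., 181.]), array([595., 131., 250.])]
313 153 [array([ 455., -113.,    0.]), array([479.,  30., 181.]), array([489.,  85., 250.])]
279 226 [array([545.,  97.,   0.]), array([548., 192., 181.]), array([549., 228., 250.])]
240 128 [array([ 645., -197.,    0.]), array([625., -34., 181.]), array([618.,  28., 250.])]
290 132 [array([ 512., -184.,   -0.]), array([523., -24., 181.]), array([527.,  37., 250.])]
[125. 515. 374.] [[0.39, 0.92, -0.0], [0.87, -0.37, 0.32], [0.3, -0.13, -0.95]] 338.8560887816525
```

View pics/sc1.png

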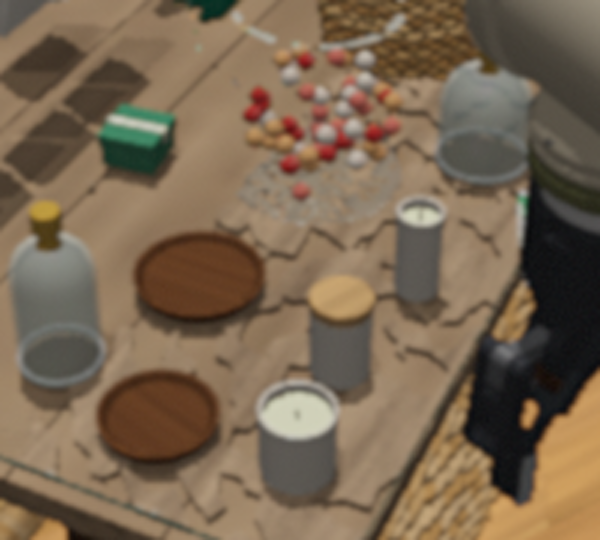

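Consistent to ~3 mm (averages: large saucer 578,201; small 529,356; slim 417,125; broad 420,346). Hover over the broad candle with the jaws along y, camera toward the robot.

```bash
python3 -m jog '[{"delta_pos":[50,-30,0],"angular":[0,0,0.13],"fingers":1},{"delta_pos":[100,-60,-10],"angular":[0,0,0.26],"fingers":1},{"delta_pos":[150,-92,-25],"angular":[0,0,0.3985],"fingers":1},{"delta_pos":[200,-125,-40],"angular":[0,0,0.3985],"fingers":1},{"delta_pos":[216,-138,-48],"angular":[0,0,0.3985],"fingers":1},{"delta_pos":[216,-138,-48],"angular":[0,0,0.3985],"fingers":1},{"delta_pos":[216,-138,-48],"angular":[0,0,0.3985],"fingers":1},{"delta_pos":[216,-138,-48],"angular":[0,0,0.3985],"fingers":1}]' 30
python3 - <<'E'
from h import *
w=ctrl.capture("wrist");cv2.imwrite("pics/w1.png",w["pixels"])
for n,X in dict(broad=(420,346.5,58),S=(529,356,13),L=(578,201.5,13)).items(): print(n,proj(w,X).round())
E
```

```text
time_s: 1.3
eef_pos: [419.0, 346.7, 200.8]
ee_rot: [0.0, -0.001, 1.0, 0.0]
force: [-0.4, -0.0, -0.9]
grip_width: 0.999
grip_force: 0.0
broad [279. 210.]
S [287. 295.]
L [148. 334.]
```

View pics/w1.png

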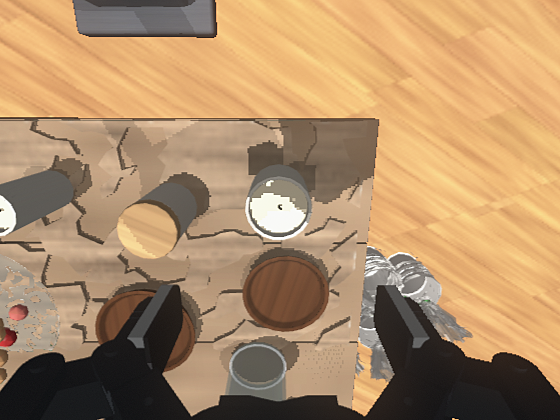

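The wrist view shows the broad candle at (279,205), small saucer (286,289), large saucer (146,330), and lidded candle (150,230). I'll measure these.

```bash
python3 - <<'E'
from h import *
w=ctrl.capture("wrist");hsv=cv2.cvtColor(w["pixels"],cv2.COLOR_BGR2HSV)
print(hsv[289,286],hsv[200,279],hsv[236,279],hsv[330,146])
for b in blobs(w,(0,0,150),(179,60,255),300,(240,170,320,245))[:2]: print("broad",b[:2],circ(w,b[2],58))
for b in blobs(w,(0,90,20),(13,255,150),1000,(80,240,335,375))[:3]: print("sauc",b[:2],circ(w,b[2],14))
E
```

```text
[ 12 139 119] [ 30  16 249] [19 42 86] [ 0  8 68]
broad (2161.0, (245, 193, 68, 47)) [422.4 345.8  25.5   2.8]
sauc (5037.0, (242, 256, 87, 76)) [5.280e+02 3.539e+02 4.580e+01 2.000e-01]
sauc (1492.0, (95, 289, 62, 56)) [568.4 194.4  47.3   5. ]
```

```bash
python3 -m jog '[{"delta_pos":[0,0,-50],"angular":[0,0,0],"fingers":1},{"delta_pos":[0,0,-100],"angular":[0,0,0],"fingers":1},{"delta_pos":[0,0,-140],"angular":[0,0,0],"fingers":1},{"delta_pos":[0,0,-166],"angular":[0,0,0],"fingers":1},{"delta_pos":[0,0,-166],"angular":[0,0,0],"fingers":1},{"delta_pos":[0,0,-166],"angular":[0,0,0],"fingers":0.5},{"delta_pos":[0,0,-166],"angular":[0,0,0],"fingers":0.5},{"delta_pos":[0,0,-166],"angular":[0,0,0],"fingers":0.5},{"delta_pos":[0,0,-166],"angular":[0,0,0],"fingers":0.5},{"delta_pos":[0,0,-166],"angular":[0,0,0],"fingers":0.5}]' 25
```

```text
time_s: 2.65
eef_pos: [420.5, 346.3, 35.9]
ee_rot: [0.001, 0.0, 1.0, 0.001]
force: [-1.7, 0.5, 6.4]
grip_width: 0.642
grip_force: 26.4
```

```bash
python3 -m jog '[{"delta_pos":[0,0,10],"angular":[0,0,0],"fingers":0.5},{"delta_pos":[0,0,35],"angular":[0,0,0],"fingers":0.5},{"delta_pos":[0,0,65],"angular":[0,0,0],"fingers":0.5},{"delta_pos":[0,0,85],"angular":[0,0,0],"fingers":0.5},{"delta_pos":[15,-14,95],"angular":[0,0,0],"fingers":0.5},{"delta_pos":[40,-37,100],"angular":[0,0,0],"fingers":0.5},{"delta_pos":[70,-65,100],"angular":[0,0,0],"fingers":0.5},{"delta_pos":[100,-92,100],"angular":[0,0,0],"fingers":0.5},{"delta_pos":[125,-115,100],"angular":[0,0,0],"fingers":0.5},{"delta_pos":[140,-129,100],"angular":[0,0,0],"fingers":0.5}]'
python3 -m jog '[{"delta_pos":[10,-9,0],"angular":[0,0,0],"fingers":0.5},{"delta_pos":[16,-15,0],"angular":[0,0,0],"fingers":0.5},{"delta_pos":[18,-16.5,0],"angular":[0,0,0],"fingers":0.5},{"delta_pos":[18,-16.5,0],"angular":[0,0,0],"fingers":0.5}]'
python3 - <<'E'
from h import *
w=ctrl.capture("wrist");cv2.imwrite("pics/w2.png",np.hstack([w["pixels"][:, :]]))
E
```

```text
time_s: 3.9
eef_pos: [561.1, 214.8, 134.1]
ee_rot: [-0.0, 0.001, 1.0, -0.0]
force: [-0.7, 0.4, -2.1]
grip_width: 0.653
grip_force: 27.1
time_s: 4.4
eef_pos: [577.6, 200.7, 134.3]
ee_rot: [-0.0, -0.0, 1.0, 0.0]
force: [-0.8, 0.5, -1.3]
grip_width: 0.648
grip_force: 27.1
```

View pics/w2.png

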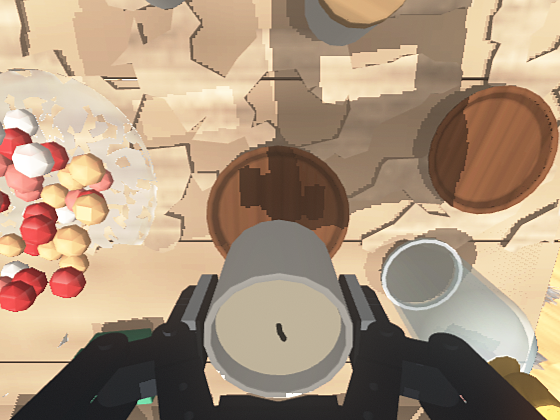

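Candle upright in the jaws (278,315), saucer directly ahead beneath (278,210), bead jar left. Check centring numerically.

```bash
python3 - <<'E'
from h import *
w=ctrl.capture("wrist")
for b in blobs(w,(0,90,20),(13,255,150),1000,(200,140,360,270))[:1]:
    k=b[2];k=k[k[:,1]<215];print("L",b[:2],circ(w,k,14))
for b in blobs(w,(15,30,120),(35,110,255),1000,(200,260,355,395))[:1]: print("wax",b[:2],circ(w,b[2],150))
print(ctrl.sense()["eef_pos"])
E
```

```text
L (10061.0, (207, 146, 142, 112)) [5.766e+02 1.997e+02 5.440e+01 2.000e-01]
wax (9173.0, (215, 280, 127, 95)) [576.2 199.9  23.2   1. ]
[577.52617159 200.79539083 134.34535106]
```

```bash
python3 -m jog '[{"delta_pos":[0,0,-35],"angular":[0,0,0],"fingers":0.5},{"delta_pos":[0,0,-65],"angular":[0,0,0],"fingers":0.5},{"delta_pos":[0,0,-80],"angular":[0,0,0],"fingers":0.5},{"delta_pos":[0,0,-88],"angular":[0,0,0],"fingers":0.5},{"delta_pos":[0,0,-91],"angular":[0,0,0],"fingers":0.5},{"delta_pos":[0,0,-91.5],"angular":[0,0,0],"fingers":0.5},{"delta_pos":[0,0,-91.5],"angular":[0,0,0],"fingers":0.5},{"delta_pos":[0,0,-91.5],"angular":[0,0,0],"fingers":0.75},{"delta_pos":[0,0,-91.5],"angular":[0,0,0],"fingers":0.9},{"delta_pos":[0,0,-91.5],"angular":[0,0,0],"fingers":0.9}]'
python3 -m jog '[{"delta_pos":[0,0,20],"angular":[0,0,0],"fingers":0.9},{"delta_pos":[0,0,60],"angular":[0,0,0],"fingers":0.9},{"delta_pos":[0,0,100],"angular":[0,0,0],"fingers":0.9},{"delta_pos":[-40,-10,120],"angular":[0,0,0],"fingers":0.9},{"delta_pos":[-90,-35,130],"angular":[0,0,0],"fingers":0.9},{"delta_pos":[-130,-60,130],"angular":[0,0,0],"fingers":0.9},{"delta_pos":[-161,-75.5,130],"angular":[0,0,0],"fingers":0.9},{"delta_pos":[-161,-75.5,130],"angular":[0,0,0],"fingers":0.9}]'
python3 - <<'E'
from h import *
s=ctrl.capture("side");cv2.imwrite("pics/s2.png",s["pixels"])
w=ctrl.capture("wrist")
u,v=proj(w,(416,124.6,80));print(u,v)
for b in blobs(w,(0,0,150),(179,60,255),200,(int(u-50),int(v-50),int(u+50),int(v+50)))[:2]: print("slim",b[:2],circ(w,b[2],80))
E
```

```text
time_s: 5.75
eef_pos: [577.9, 200.3, 42.7]
ee_rot: [0.0, 0.0, 1.0, -0.0]
force: [0.1, -0.0, -0.9]
grip_width: 0.901
grip_force: 0.0
time_s: 6.75
eef_pos: [415.7, 124.3, 173.1]
ee_rot: [0.0, 0.001, 1.0, -0.0]
force: [0.0, -0.5, -1.6]
grip_width: 0.901
grip_force: 0.0
279.12949164332446 229.53438908153788
slim (1672.0, (254, 208, 52, 46)) [417.6 125.2  17.4   0.6]
```

View pics/s2.png

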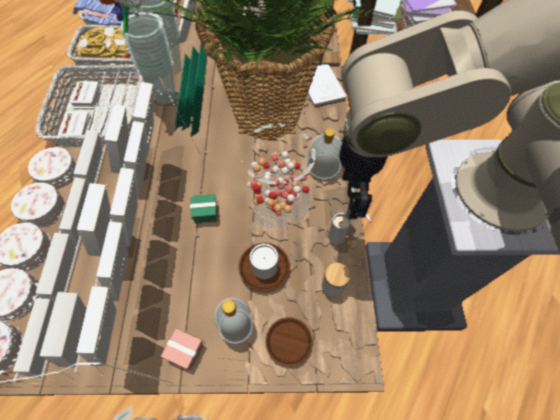

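The broad candle stands in the large saucer at (265,261). The gripper is over the slim candle (340,228).

```bash
python3 -m jog '[{"delta_pos":[0.7,0.5,-40],"angular":[0,0,0],"fingers":0.9},{"delta_pos":[0.7,0.5,-80],"angular":[0,0,0],"fingers":0.9},{"delta_pos":[0.7,0.5,-110],"angular":[0,0,0],"fingers":0.9},{"delta_pos":[0.7,0.5,-123],"angular":[0,0,0],"fingers":0.9},{"delta_pos":[0.7,0.5,-123],"angular":[0,0,0],"fingers":0.6},{"delta_pos":[0.7,0.5,-123],"angular":[0,0,0],"fingers":0.3},{"delta_pos":[0.7,0.5,-123],"angular":[0,0,0],"fingers":0.3},{"delta_pos":[0.7,0.5,-123],"angular":[0,0,0],"fingers":0.3},{"delta_pos":[0.7,0.5,-123],"angular":[0,0,0],"fingers":0.3},{"delta_pos":[0.7,0.5,-123],"angular":[0,0,0],"fingers":0.3}]' 25
```

```text
time_s: 8.1
eef_pos: [418.4, 125.4, 50.8]
ee_rot: [0.001, 0.0, 1.0, 0.0]
force: [-0.1, 2.1, 7.4]
grip_width: 0.44
grip_force: 27.5
```

```bash
python3 -m jog '[{"delta_pos":[0,0,10],"angular":[0,0,0],"fingers":0.3},{"delta_pos":[0,0,35],"angular":[0,0,0],"fingers":0.3},{"delta_pos":[0,0,70],"angular":[0,0,0],"fingers":0.3},{"delta_pos":[0,0,100],"angular":[0,0,0],"fingers":0.3},{"delta_pos":[8,15,115],"angular":[0,0,0],"fingers":0.3},{"delta_pos":[21,44,120],"angular":[0,0,0],"fingers":0.3},{"delta_pos":[39,80,120],"angular":[0,0,0],"fingers":0.3},{"delta_pos":[58,120,120],"angular":[0,0,0],"fingers":0.3},{"delta_pos":[76,156,120],"angular":[0,0,0],"fingers":0.3},{"delta_pos":[92,189,115],"angular":[0,0,0],"fingers":0.3}]'
python3 -m jog '[{"delta_pos":[11,22,-10],"angular":[0,0,0],"fingers":0.3},{"delta_pos":[17,36,-20],"angular":[0,0,0],"fingers":0.3},{"delta_pos":[19.5,40,-25],"angular":[0,0,0],"fingers":0.3},{"delta_pos":[19.5,40,-25],"angular":[0,0,0],"fingers":0.3},{"delta_pos":[19.5,40,-25],"angular":[0,0,0],"fingers":0.3}]'
python3 - <<'E'
from h import *
w=ctrl.capture("wrist");cv2.imwrite("pics/w3.png",w["pixels"])
u,v=proj(w,(528.2,354,14));print(u,v)
for b in blobs(w,(0,90,20),(13,255,150),1000,(int(u-75),int(v-75),int(u+75),int(v+60)))[:1]:
    k=b[2];k=k[k[:,1]<v];print("S",b[:2],circ(w,k,14))
z=ctrl.sense()["eef_pos"][2]-50
u,v=proj(w,(528.2,354,80+z));print(u,v,z)
for b in blobs(w,(0,0,130),(40,110,255),500,(int(u-50),int(v-50),int(u+50),int(v+50)))[:2]: print("top",b[:2],circ(w,b[2],80+z))
E
```

```text
time_s: 9.35
eef_pos: [509.9, 315.6, 165.5]
ee_rot: [0.0, -0.0, 1.0, 0.0]
force: [0.0, 0.1, -0.5]
grip_width: 0.436
grip_force: 27.1
time_s: 9.98
eef_pos: [529.1, 353.8, 140.4]
ee_rot: [0.0, 0.0, 1.0, 0.0]
force: [0.6, -0.0, -1.1]
grip_width: 0.437
grip_force: 27.1
279.3139251550625 214.54903217306293
S (7821.0, (221, 156, 118, 101)) [5.278e+02 3.540e+02 4.570e+01 2.000e-01]
281.57748551778883 356.3141361297661 90.43745066583043
top (7327.5, (231, 306, 100, 96)) [529.6 352.6  21.3   1.4]
```

View pics/w3.png

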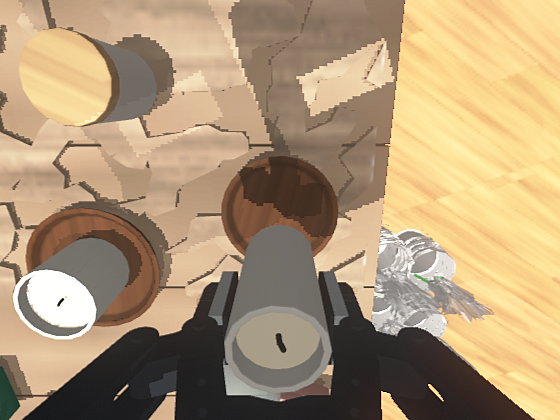

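The slim candle is upright at (279,345) and over the small saucer (279,207); aligned. Lowering and releasing.

```bash
python3 -m jog '[{"delta_pos":[-0.5,0.5,-30],"angular":[0,0,0],"fingers":0.3},{"delta_pos":[-0.5,0.5,-55],"angular":[0,0,0],"fingers":0.3},{"delta_pos":[-0.5,0.5,-72],"angular":[0,0,0],"fingers":0.3},{"delta_pos":[-0.5,0.5,-79],"angular":[0,0,0],"fingers":0.3},{"delta_pos":[-0.5,0.5,-81.5],"angular":[0,0,0],"fingers":0.3},{"delta_pos":[-0.5,0.5,-81.5],"angular":[0,0,0],"fingers":0.3},{"delta_pos":[-0.5,0.5,-81.5],"angular":[0,0,0],"fingers":0.55},{"delta_pos":[-0.5,0.5,-81.5],"angular":[0,0,0],"fingers":0.8},{"delta_pos":[-0.5,0.5,-81.5],"angular":[0,0,0],"fingers":0.8}]'
python3 -m jog '[{"delta_pos":[0,0,25],"angular":[0,0,0],"fingers":0.8},{"delta_pos":[0,0,75],"angular":[0,0,0],"fingers":0.8},{"delta_pos":[0,0,135],"angular":[0,0,0],"fingers":0.8},{"delta_pos":[0,-20,185],"angular":[0,0,0],"fingers":0.8},{"delta_pos":[0,-32,192],"angular":[0,0,0],"fingers":0.8},{"delta_pos":[0,-32,192],"angular":[0,0,0],"fingers":0.8},{"delta_pos":[0,-32,192],"angular":[0,0,0],"fingers":0.8}]'
python3 - <<'E'
from h import *
w=ctrl.capture("wrist");cv2.imwrite("pics/w4.png",w["pixels"])
s=ctrl.capture("side");sc=ctrl.capture("scene")
for n,X in dict(kn=(633,323,144),mouth=(633,323,0),slim=(528,354,88),broad=(578,200,66)).items(): print(n,proj(w,X).round(),proj(s,X).round(),proj(sc,X).round())
for n,c in(("s",s),("sc",sc),("w",w)):
  u,v=proj(c,(633,323,133));a=12 if n!="w" else 50
  for b in blobs(c,(12,120,60),(28,255,255),40,(int(u-a),int(v-a),int(u+a),int(v+a)))[:1]: print(n,b[:2],b[2].min(0),b[2].max(0),circ(c,b[2],144))
E
```

```text
time_s: 11.15
eef_pos: [528.7, 354.8, 58.5]
ee_rot: [0.0, 0.0, 1.0, 0.0]
force: [-0.0, -0.2, 0.3]
grip_width: 0.799
grip_force: 0.0
time_s: 12.02
eef_pos: [528.1, 323.0, 248.5]
ee_rot: [-0.001, 0.0, 1.0, -0.0]
force: [-1.2, -0.0, -0.9]
grip_width: 0.802
grip_force: 0.0
kn [279. 345.] [228. 306.] [205. 219.]
mouth [279. 266.] [236. 327.] [211. 269.]
slim [314. 204.] [291. 332.] [242. 262.]
broad [155. 246.] [263. 256.] [256. 223.]
s (143.5, (222, 300, 14, 16)) [222. 300.] [235. 315.] [632.7 325.2  12.1   1. ]
sc (114.0, (200, 217, 11, 16)) [200. 217.] [210. 232.] [625.8 339.6  23.5   5.7]
w (899.0, (265, 312, 27, 44)) [265. 312.] [291. 355.] [622.1 320.9  17.7   3.2]
```

View pics/w4.png

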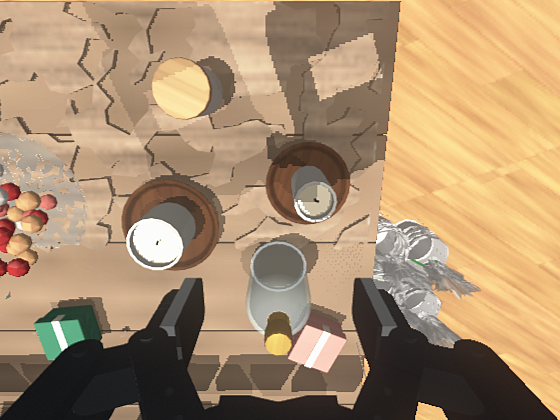

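The wrist view shows both candles standing in their saucers, cloche mouth ring at (277,265), knob top at (278,343), and a pink box behind.

```bash
python3 - <<'E'
from h import *
w=ctrl.capture("wrist")
for v in(342,344): print(onz(w,278,v,144).round(1))
print("mouth",onz(w,277,265,2).round(1))
for b in blobs(w,(0,0,170),(40,70,255),200,(120,170,345,275))[:3]: print(b[:2],circ(w,b[2],66),circ(w,b[2],88))
E
```

```text
[630.7 322.1 144. ]
[632.6 322.1 144. ]
mouth [631.9 321.    2. ]
(2232.5, (126, 218, 57, 52)) [5.763e+02 1.994e+02 2.790e+01 2.000e-01] [5.669e+02 2.081e+02 2.590e+01 1.000e-01]
(917.0, (294, 182, 42, 40)) [5.328e+02 3.570e+02 1.980e+01 2.000e-01] [5.264e+02 3.545e+02 1.840e+01 2.000e-01]
```

```bash
python3 -m jog '[{"delta_pos":[50,0,-15],"angular":[0,0,0],"fingers":0.8},{"delta_pos":[95,0,-35],"angular":[0,0,0],"fingers":0.7},{"delta_pos":[104,0,-60],"angular":[0,0,0],"fingers":0.7},{"delta_pos":[104,0,-90],"angular":[0,0,0],"fingers":0.7},{"delta_pos":[104,0,-108],"angular":[0,0,0],"fingers":0.7},{"delta_pos":[104,0,-113.5],"angular":[0,0,0],"fingers":0.7},{"delta_pos":[104,0,-113.5],"angular":[0,0,0],"fingers":0.6},{"delta_pos":[104,0,-113.5],"angular":[0,0,0],"fingers":0.5}]' 22
python3 - <<'E'
from h import *
w=ctrl.capture("wrist");cv2.imwrite("pics/w5.png",w["pixels"]);print(ctrl.sense()["eef_pos"])
E
```

```text
time_s: 13.22
eef_pos: [632.9, 323.0, 138.2]
ee_rot: [0.001, 0.0, 1.0, 0.0]
force: [0.9, 0.5, 1.0]
grip_width: 0.502
grip_force: 0.0
[632.85871754 322.98143912 137.96394044]
```

View pics/w5.png

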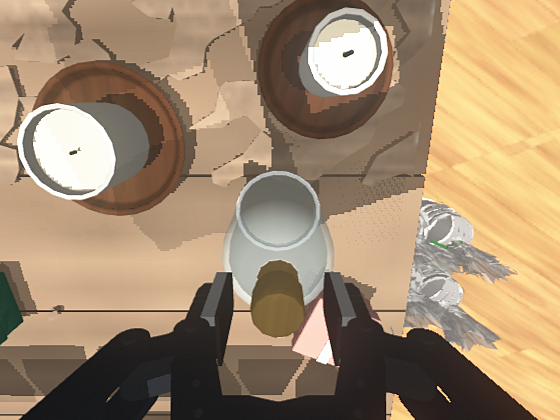

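The knob at (277,300) is between the open pads, cloche upright beneath. Closing gently.

```bash
python3 -m jog '[{"delta_pos":[0,0,-2],"angular":[0,0,0],"fingers":0.45},{"delta_pos":[0,0,-2],"angular":[0,0,0],"fingers":0.38},{"delta_pos":[0,0,-2],"angular":[0,0,0],"fingers":0.33},{"delta_pos":[0,0,-2],"angular":[0,0,0],"fingers":0.28},{"delta_pos":[0,0,-2],"angular":[0,0,0],"fingers":0.15},{"delta_pos":[0,0,-2],"angular":[0,0,0],"fingers":0.15},{"delta_pos":[0,0,-2],"angular":[0,0,0],"fingers":0.15},{"delta_pos":[0,0,-2],"angular":[0,0,0],"fingers":0.15}]' 22
python3 -m jog '[{"delta_pos":[0,0,2],"angular":[0,0,0],"fingers":0.15},{"delta_pos":[0,0,6],"angular":[0,0,0],"fingers":0.15},{"delta_pos":[0,0,6],"angular":[0,0,0],"fingers":0.15}]' 22
```

```text
time_s: 14.28
eef_pos: [632.6, 322.9, 134.9]
ee_rot: [0.0, 0.0, 1.0, 0.0]
force: [-0.4, 1.9, 2.4]
grip_width: 0.273
grip_force: 21.7
time_s: 14.65
eef_pos: [632.7, 322.8, 141.1]
ee_rot: [0.0, 0.0, 1.0, 0.0]
force: [-0.5, -0.4, -1.7]
grip_width: 0.272
grip_force: 21.6
```

```bash
python3 -m jog '[{"delta_pos":[0,0,15],"angular":[0,0,0],"fingers":0.15},{"delta_pos":[0,0,40],"angular":[0,0,0],"fingers":0.15},{"delta_pos":[0,0,65],"angular":[0,0,0],"fingers":0.15},{"delta_pos":[0,0,90],"angular":[0,0,0],"fingers":0.15},{"delta_pos":[0,0,105],"angular":[0,0,0],"fingers":0.15},{"delta_pos":[-10,3,110],"angular":[0,0,0],"fingers":0.15},{"delta_pos":[-30,9,110],"angular":[0,0,0],"fingers":0.15},{"delta_pos":[-55,16,110],"angular":[0,0,0],"fingers":0.15},{"delta_pos":[-78,23,110],"angular":[0,0,0],"fingers":0.15},{"delta_pos":[-94,28,110],"angular":[0,0,0],"fingers":0.15}]'
python3 -m jog '[{"delta_pos":[-7,2,0],"angular":[0,0,0],"fingers":0.15},{"delta_pos":[-10,3,0],"angular":[0,0,0],"fingers":0.15},{"delta_pos":[-10.3,3.3,0],"angular":[0,0,0],"fingers":0.15},{"delta_pos":[-10.3,3.3,0],"angular":[0,0,0],"fingers":0.15},{"delta_pos":[-10.3,3.3,0],"angular":[0,0,0],"fingers":0.15}]'
python3 - <<'E'
from h import *
w=ctrl.capture("wrist");cv2.imwrite("pics/w6.png",w["pixels"])
s=ctrl.capture("side");sc=ctrl.capture("scene")
a=s["pixels"][250:390,200:340];b=sc["pixels"][110:290,170:350]
cv2.imwrite("pics/m6.png",np.hstack([cv2.resize(a,(400,400)),cv2.resize(b,(400,400))]))
z=ctrl.sense()["eef_pos"][2]-135;print(z)
for n,X in dict(S=(528,354,14),m=(528,354,z),kt=(528,354,z+144)).items(): print(n,proj(w,X).round(1),proj(s,X).round(1),proj(sc,X).round(1))
E
```

```text
time_s: 15.9
eef_pos: [536.7, 351.3, 250.2]
ee_rot: [-0.001, -0.0, 1.0, -0.0]
force: [1.1, -0.2, -1.6]
grip_width: 0.269
grip_force: 21.7
time_s: 16.52
eef_pos: [528.5, 353.9, 250.6]
ee_rot: [-0.0, 0.0, 1.0, -0.0]
force: [-0.2, 0.2, -1.7]
grip_width: 0.274
grip_force: 21.7
115.72070876510787
S [278.7 183.2] [289.1 340.7] [243.4 286.9]
m [279.1 211.8] [291.2 328.6] [241.1 251.7]
kt [280.6 320.5] [295.5 304.4] [237.4 194.3]
```

View pics/w6.png

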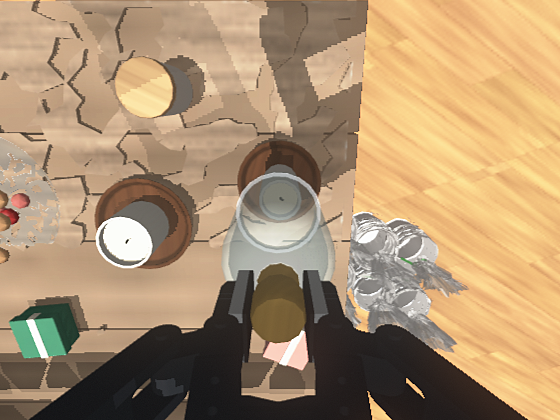

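View pics/m6.png

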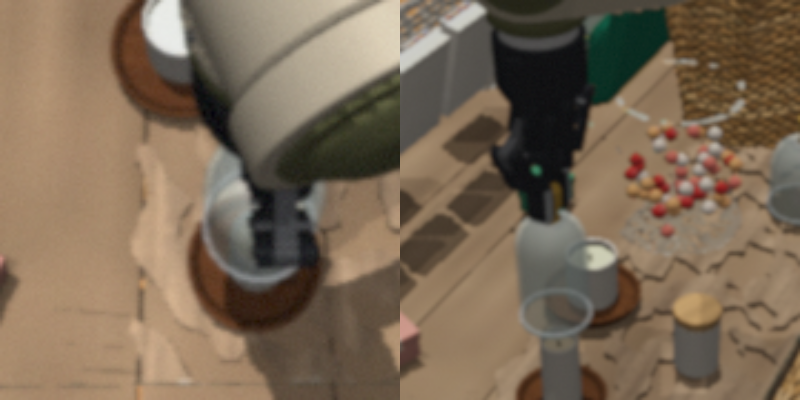

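The cloche's mouth ring (278,211) matches the prediction for centred (279,212), the slim candle visible through it; upright in both outer views. Lowering to just above the rim.

```bash
python3 -m jog '[{"delta_pos":[0,0,-12],"angular":[0,0,0],"fingers":0.15},{"delta_pos":[0,0,-30],"angular":[0,0,0],"fingers":0.15},{"delta_pos":[0,0,-48],"angular":[0,0,0],"fingers":0.15},{"delta_pos":[0,0,-66],"angular":[0,0,0],"fingers":0.15},{"delta_pos":[0,0,-80],"angular":[0,0,0],"fingers":0.15},{"delta_pos":[0,0,-90],"angular":[0,0,0],"fingers":0.15},{"delta_pos":[0,0,-96],"angular":[0,0,0],"fingers":0.15},{"delta_pos":[0,0,-96],"angular":[0,0,0],"fingers":0.15},{"delta_pos":[0,0,-96],"angular":[0,0,0],"fingers":0.15}]'
python3 - <<'E'
from h import *
w=ctrl.capture("wrist");cv2.imwrite("pics/w7.png",cv2.resize(w["pixels"][100:350,150:410],None,fx=2.3,fy=2.3))
z=ctrl.sense()["eef_pos"][2]-135;print(z)
for n,X in dict(S=(528,354,14),m=(528,354,z),floor=(528,354,8)).items(): print(n,proj(w,X).round(1))
E
```

```text
time_s: 17.8
eef_pos: [528.5, 354.2, 155.4]
ee_rot: [0.0, 0.0, 1.0, 0.0]
force: [0.5, -0.1, -1.7]
grip_width: 0.271
grip_force: 21.7
20.36770032884138
S [278.6 209.3]
m [278.7 211.6]
floor [278.6 207.1]
```

View pics/w7.png

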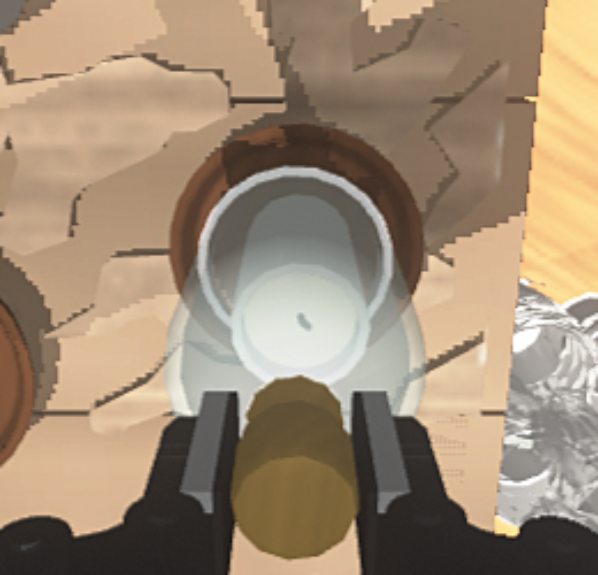

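```bash
python3 - <<'E'
from h import *
w=ctrl.capture("wrist")
print(proj(w,(528-33,354,20.4)),proj(w,(528-46.5,354,15)))
print("ring far x",onz(w,279,172.4,20.4)[0]+33,"saucer x",onz(w,279,153.9,15)[0]+46.5, "y ring",onz(w,278.5,210,20)[1],"y sauc",onz(w,279.1,208,15)[1])
E
```

```text
[278.60327031 171.31139741] [278.55791334 152.82344458]
ring far x 528.8570630155295 saucer x 528.8349683050639 y ring 353.8775119407312 y sauc 354.38724174900744
```

Ring and saucer are concentric within 0.5 mm. Lowering and releasing.

```bash
python3 -m jog '[{"delta_pos":[0,0.5,-4],"angular":[0,0,0],"fingers":0.15},{"delta_pos":[0,0.5,-8],"angular":[0,0,0],"fingers":0.15},{"delta_pos":[0,0.5,-10.5],"angular":[0,0,0],"fingers":0.15},{"delta_pos":[0,0.5,-12],"angular":[0,0,0],"fingers":0.15},{"delta_pos":[0,0.5,-12.5],"angular":[0,0,0],"fingers":0.15},{"delta_pos":[0,0.5,-12.5],"angular":[0,0,0],"fingers":0.15}]'
python3 -m jog '[{"delta_pos":[0,0,0],"angular":[0,0,0],"fingers":0.32},{"delta_pos":[0,0,0],"angular":[0,0,0],"fingers":0.4},{"delta_pos":[0,0,0],"angular":[0,0,0],"fingers":0.5},{"delta_pos":[0,0,0],"angular":[0,0,0],"fingers":0.6},{"delta_pos":[0,0,20],"angular":[0,0,0],"fingers":0.6},{"delta_pos":[0,0,60],"angular":[0,0,0],"fingers":0.6},{"delta_pos":[0,0,100],"angular":[0,0,0],"fingers":0.6},{"delta_pos":[0,0,120],"angular":[0,0,0],"fingers":0.6}]'
python3 - <<'E'
from h import *
w=ctrl.capture("wrist");cv2.imwrite("pics/w8.png",w["pixels"])
E
```

```text
time_s: 18.65
eef_pos: [528.4, 354.7, 142.9]
ee_rot: [0.0, 0.0, 1.0, 0.0]
force: [-1.3, -1.2, 4.8]
grip_width: 0.266
grip_force: 22.2
time_s: 19.65
eef_pos: [528.6, 354.8, 264.8]
ee_rot: [0.001, 0.0, 1.0, 0.001]
force: [0.6, 0.6, -0.3]
grip_width: 0.599
grip_force: 0.0
```

View pics/w8.png

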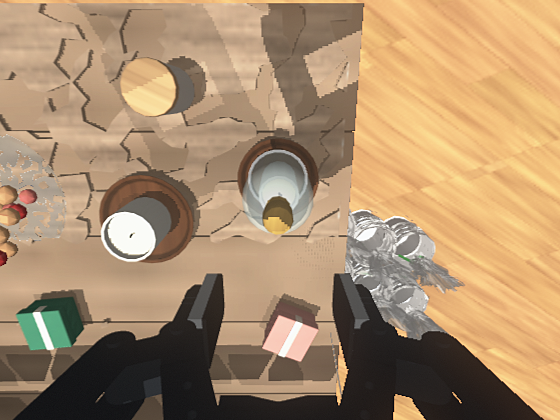

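The narrow cloche sits in the small saucer (278,190) over the slim candle; the rest is undisturbed. Going to hover short of the wide cloche; further checks are numeric.

```bash
python3 -m jog '[{"delta_pos":[-50,-20,0],"angular":[0,0,0],"fingers":0.6},{"delta_pos":[-90,-60,0],"angular":[0,0,0],"fingers":0.7},{"delta_pos":[-120,-110,0],"angular":[0,0,0],"fingers":0.7},{"delta_pos":[-140,-165,0],"angular":[0,0,0],"fingers":0.7},{"delta_pos":[-155,-225,0],"angular":[0,0,0],"fingers":0.7},{"delta_pos":[-165,-285,0],"angular":[0,0,0],"fingers":0.7},{"delta_pos":[-170,-340,-5],"angular":[0,0,0],"fingers":0.7},{"delta_pos":[-178,-395,-15],"angular":[0,0,0],"fingers":0.7},{"delta_pos":[-178,-425,-15],"angular":[0,0,0],"fingers":0.7},{"delta_pos":[-178,-427,-15],"angular":[0,0,0],"fingers":0.7}]'
python3 -m jog '[{"delta_pos":[0,0,0],"angular":[0,0,0],"fingers":0.7},{"delta_pos":[0,0,0],"angular":[0,0,0],"fingers":0.7}]'
python3 - <<'E'
from h import *
w=ctrl.capture("wrist");cv2.imwrite("pics/w9.png",w["pixels"])
print(proj(w,(433,-72,126)),proj(w,(433,-72,104)),proj(w,(433,-72,0)))
u,v=proj(w,(433,-72,118));u,v=int(u),int(v)
for b in blobs(w,(10,110,40),(30,255,255),100,(u-60,v-60,u+60,v+60)):
  k=b[2];print(b[:2]);lo=k[k[:,1]>k[:,1].max()-14];print("top arc",circ(w,lo,126));print(k[:,0].min(),k[:,0].max(),k[:,1].min(),k[:,1].max())
# mouth ring: silhouette edges vs table
g=cv2.cvtColor(w["pixels"],cv2.COLOR_BGR2GRAY);m=proj(w,(433,-72,2)).astype(int)
r=w["pixels"][m[1]-0,m[0]-70:m[0]+70:2].sum(1);print(m,r.tolist())
c=w["pixels"][m[1]-70:m[1]+20:2,m[0]].sum(1);print(c.tolist())
E
```

```text
time_s: 20.95
eef_pos: [350.0, -73.7, 246.8]
ee_rot: [-0.0, 0.002, 1.0, 0.0]
force: [-0.0, 0.4, -0.2]
grip_width: 0.703
grip_force: 0.0
time_s: 21.2
eef_pos: [350.3, -71.6, 247.2]
ee_rot: [-0.0, -0.001, 1.0, 0.0]
force: [0.4, -0.4, -0.8]
grip_width: 0.699
grip_force: 0.0
[278.47959453 309.82456053] [278.41251468 295.80352391] [278.18814151 248.90502097]
(769.0, (263, 280, 26, 39))
top arc [ 4.304e+02 -7.470e+01  1.080e+01  1.000e-01]
263.0 288.0 280.0 318.0
(112.5, (319, 341, 16, 15))
top arc [472.6 -29.3   7.6   0.5]
319.0 334.0 341.0 355.0
[278 249] [514, 519, 528, 531, 524, 521, 514, 515, 521, 525, 527, 530, 535, 493, 449, 453, 470, 523, 294, 347, 363, 378, 392, 396, 403, 410, 419, 427, 427, 431, 433, 441, 441, 438, 438, 436, 433, 429, 423, 413, 407, 404, 396, 385, 376, 362, 350, 343, 325, 304, 309, 454, 411, 295, 307, 276, 515, 497, 479, 473, 480, 519, 519, 515, 518, 528, 535, 505, 509, 519]
[173, 221, 570, 543, 536, 529, 519, 509, 495, 498, 510, 497, 489, 492, 487, 377, 294, 307, 518, 346, 269, 282, 280, 281, 277, 278, 270, 270, 295, 317, 337, 353, 377, 405, 418, 436, 458, 478, 489, 502, 514, 530, 545, 554, 554]
```

```bash
python3 - <<'E'
from h import *
w=ctrl.capture("wrist")
print("front edge x+42",onz(w,277,215,1)[0]+42,"knob bottom edge x-12",onz(w,276,318.5,126)[0]-12,"y ring",onz(w,276,249,1)[1],"y knob",onz(w,275.7,300,120)[1])
print(ctrl.sense()["eef_pos"])
E
```

```text
front edge x+42 431.7282114470017 knob bottom edge x-12 429.76082990305827 y ring -74.68061233364844 y knob -74.42485705866027
[350.31737557 -71.71894558 247.28753736]
```

```bash
python3 -m jog '[{"delta_pos":[40,-1,-15],"angular":[0,0,0],"fingers":0.7},{"delta_pos":[75,-2.3,-35],"angular":[0,0,0],"fingers":0.7},{"delta_pos":[81,-2.3,-60],"angular":[0,0,0],"fingers":0.7},{"delta_pos":[81,-2.3,-95],"angular":[0,0,0],"fingers":0.65},{"delta_pos":[81,-2.3,-120],"angular":[0,0,0],"fingers":0.55},{"delta_pos":[81,-2.3,-130],"angular":[0,0,0],"fingers":0.5},{"delta_pos":[81,-2.3,-130],"angular":[0,0,0],"fingers":0.5},{"delta_pos":[81,-2.3,-130],"angular":[0,0,0],"fingers":0.5}]' 22
python3 - <<'E'
from h import *
w=ctrl.capture("wrist");p=ctrl.sense()["eef_pos"];print(p,ctrl.sense()["force"])
for b in blobs(w,(10,110,40),(30,255,255),400,(200,220,360,360)):
  k=b[2];print(b[:2],circ(w,k[k[:,1]>k[:,1].max()-25],126), "y",onz(w,(k[:,0].min()+k[:,0].max())/2,b[1][1]+b[1][3]-20,124)[1])
E
```

```text
time_s: 22.3
eef_pos: [431.8, -74.8, 118.2]
ee_rot: [0.001, 0.0, 1.0, -0.0]
force: [0.9, -0.6, 0.5]
grip_width: 0.498
grip_force: 0.0
[431.7503261  -74.82894518 118.19505491] [ 0.00287002 -0.40187002 -0.46331921]
(3197.0, (254, 263, 55, 77)) [ 4.306e+02 -7.460e+01  1.080e+01  2.000e-01] y -74.52622220372508
```

```bash
python3 -m jog '[{"delta_pos":[-0.3,0.3,-1.5],"angular":[0,0,0],"fingers":0.43},{"delta_pos":[-0.3,0.3,-1.5],"angular":[0,0,0],"fingers":0.36},{"delta_pos":[-0.3,0.3,-1.5],"angular":[0,0,0],"fingers":0.31},{"delta_pos":[-0.3,0.3,-1.5],"angular":[0,0,0],"fingers":0.27},{"delta_pos":[-0.3,0.3,-1.5],"angular":[0,0,0],"fingers":0.15},{"delta_pos":[-0.3,0.3,-1.5],"angular":[0,0,0],"fingers":0.15},{"delta_pos":[-0.3,0.3,-1.5],"angular":[0,0,0],"fingers":0.15}]' 22
python3 -m jog '[{"delta_pos":[0,0,2],"angular":[0,0,0],"fingers":0.15},{"delta_pos":[0,0,8],"angular":[0,0,0],"fingers":0.15},{"delta_pos":[0,0,20],"angular":[0,0,0],"fingers":0.15},{"delta_pos":[0,0,40],"angular":[0,0,0],"fingers":0.15},{"delta_pos":[0,0,60],"angular":[0,0,0],"fingers":0.15},{"delta_pos":[0,0,80],"angular":[0,0,0],"fingers":0.15},{"delta_pos":[0,0,98],"angular":[0,0,0],"fingers":0.15},{"delta_pos":[0,0,108],"angular":[0,0,0],"fingers":0.15},{"delta_pos":[0,0,110],"angular":[0,0,0],"fingers":0.15}]' 22
```

```text
time_s: 23.22
eef_pos: [431.0, -74.3, 115.9]
ee_rot: [0.0, 0.0, 1.0, 0.0]
force: [0.2, 2.0, 2.8]
grip_width: 0.276
grip_force: 21.8
time_s: 24.35
eef_pos: [431.0, -74.4, 226.3]
ee_rot: [0.0, 0.0, 1.0, -0.0]
force: [-0.3, 0.6, -1.5]
grip_width: 0.27
grip_force: 21.7
```

```bash
python3 -m jog '[{"delta_pos":[-12,2,0],"angular":[0,0,0],"fingers":0.15},{"delta_pos":[-30,8,0],"angular":[0,0,0],"fingers":0.15},{"delta_pos":[-42,24,0],"angular":[0,0,0],"fingers":0.15},{"delta_pos":[-45,50,0],"angular":[0,0,0],"fingers":0.15},{"delta_pos":[-45,80,0],"angular":[0,0,0],"fingers":0.15},{"delta_pos":[-45,112,0],"angular":[0,0,0],"fingers":0.15},{"delta_pos":[-45,145,0],"angular":[0,0,0],"fingers":0.15},{"delta_pos":[-45,178,0],"angular":[0,0,0],"fingers":0.15},{"delta_pos":[-45,210,0],"angular":[0,0,0],"fingers":0.15},{"delta_pos":[-42,240,0],"angular":[0,0,0],"fingers":0.15}]'
python3 -m jog '[{"delta_pos":[10,22,0],"angular":[0,0,0],"fingers":0.15},{"delta_pos":[32,33,0],"angular":[0,0,0],"fingers":0.15},{"delta_pos":[60,35,0],"angular":[0,0,0],"fingers":0.15},{"delta_pos":[90,35,0],"angular":[0,0,0],"fingers":0.15},{"delta_pos":[120,35,0],"angular":[0,0,0],"fingers":0.15},{"delta_pos":[148,34.5,0],"angular":[0,0,0],"fingers":0.15},{"delta_pos":[170,34.5,0],"angular":[0,0,0],"fingers":0.15},{"delta_pos":[183,34.5,0],"angular":[0,0,0],"fingers":0.15},{"delta_pos":[188,34.5,0],"angular":[0,0,0],"fingers":0.15},{"delta_pos":[188,34.5,0],"angular":[0,0,0],"fingers":0.15}]'
python3 - <<'E'
from h import *
w=ctrl.capture("wrist");cv2.imwrite("pics/w10.png",w["pixels"]);p=ctrl.sense()["eef_pos"];z=p[2]-116;print(p,z)
for n,X in dict(L=(577,200,14),m=(577,200,z),farL=(577-55.5,200,15),farm=(577-42,200,z)).items(): print(n,proj(w,X).round(1))
u,v=proj(w,(577,200,14)).astype(int)
for b in blobs(w,(0,90,20),(13,255,150),500,(u-80,v-80,u+80,v+80))[:2]:
  k=b[2];print(b[:2],circ(w,k[k[:,1]<b[1][1]+25],15))
u,v=proj(w,(577,200,z)).astype(int)
print("row",u,v,w["pixels"][v,u-80:u+80:2].sum(1).tolist());print("col",w["pixels"][v-75:v,u].sum(1).tolist())
E
```

```text
time_s: 25.6
eef_pos: [387.9, 167.2, 225.6]
ee_rot: [-0.0, -0.0, 1.0, 0.0]
force: [-0.0, -0.1, -1.6]
grip_width: 0.27
grip_force: 21.8
time_s: 26.85
eef_pos: [576.5, 200.4, 225.5]
ee_rot: [-0.0, -0.0, 1.0, -0.0]
force: [-0.7, -0.0, -0.7]
grip_width: 0.272
grip_force: 21.8
[576.37082851 200.39504568 225.72506841] 109.72506841421668
L [278.2 189.9]
m [278.5 221. ]
farL [278.2 134.4]
farm [278.4 165.8]
(2687.0, (225, 135, 107, 62)) [5.762e+02 1.994e+02 5.410e+01 2.000e-01]
row 278 220 [514, 517, 515, 507, 510, 511, 513, 512, 519, 457, 507, 533, 688, 597, 459, 516, 609, 616, 629, 603, 552, 546, 525, 524, 530, 538, 557, 603, 651, 604, 595, 642, 661, 660, 661, 661, 664, 664, 664, 665, 664, 663, 661, 660, 659, 661, 657, 653, 655, 632, 584, 611, 638, 576, 550, 524, 514, 508, 493, 518, 508, 579, 610, 596, 581, 575, 477, 501, 643, 655, 488, 458, 533, 537, 537, 537, 534, 531, 535, 532]
col [168, 170, 169, 169, 169, 167, 173, 173, 169, 174, 168, 171, 173, 172, 169, 164, 147, 333, 327, 292, 700, 610, 590, 610, 494, 345, 335, 337, 409, 401, 387, 404, 406, 402, 405, 406, 407, 405, 407, 405, 413, 425, 434, 446, 453, 468, 474, 485, 494, 505, 513, 516, 524, 532, 553, 439, 367, 409, 414, 542, 589, 594, 592, 601, 607, 613, 622, 628, 633, 639, 641, 648, 652, 655, 662]
```

```bash
python3 -m jog '[{"delta_pos":[0,-0.5,-12],"angular":[0,0,0],"fingers":0.15},{"delta_pos":[0,-0.5,-30],"angular":[0,0,0],"fingers":0.15},{"delta_pos":[0,-0.5,-48],"angular":[0,0,0],"fingers":0.15},{"delta_pos":[0,-0.5,-64],"angular":[0,0,0],"fingers":0.15},{"delta_pos":[0,-0.5,-77],"angular":[0,0,0],"fingers":0.15},{"delta_pos":[0,-0.5,-86],"angular":[0,0,0],"fingers":0.15},{"delta_pos":[0,-0.5,-89],"angular":[0,0,0],"fingers":0.15},{"delta_pos":[0,-0.5,-89],"angular":[0,0,0],"fingers":0.15},{"delta_pos":[0,-0.5,-89],"angular":[0,0,0],"fingers":0.15}]'
python3 - <<'E'
from h import *
w=ctrl.capture("wrist");cv2.imwrite("pics/w11.png",w["pixels"]);p=ctrl.sense()["eef_pos"];z=p[2]-116;print(p,z)
u,v=proj(w,(577,200,14)).astype(int)
for b in blobs(w,(0,90,20),(13,255,150),300,(u-90,v-90,u+90,v+90))[:3]:
  k=b[2];print(b[:2],circ(w,k[k[:,1]<b[1][1]+25],15))
# bright mouth ring: far arc
m=np.zeros((420,560),np.uint8);u,v=proj(w,(577,200,z)).astype(int)
pts=[]
for th in np.radians(np.arange(110,251,5)):
  d=np.array([np.cos(th),np.sin(th)]);rs=np.arange(36,47,.25)
  q=[proj(w,(577+r*d[0],200+r*d[1],z)) for r in rs]
  val=np.array([cv2.getRectSubPix(w["pixels"],(1,1),tuple(map(float,x))).astype(int).sum() for x in q])
  i=val.argmax();pts.append(q[i])
pts=np.array(pts);print("ring",circ(w,pts,z))
E
```

```text
time_s: 28.02
eef_pos: [577.2, 199.6, 137.3]
ee_rot: [0.0, 0.0, 1.0, 0.0]
force: [-0.5, -0.8, -1.7]
grip_width: 0.274
grip_force: 21.8
[577.15401307 199.64127657 137.22113948] 21.221139479924375
(3142.0, (209, 145, 141, 85)) [5.758e+02 1.995e+02 5.370e+01 2.000e-01]
ring [5.783e+02 1.992e+02 4.260e+01 1.000e-01]
```

Concentric within 1 mm. Lower, release, retreat upward.

```bash
python3 -m jog '[{"delta_pos":[0,0,-4],"angular":[0,0,0],"fingers":0.15},{"delta_pos":[0,0,-8],"angular":[0,0,0],"fingers":0.15},{"delta_pos":[0,0,-11],"angular":[0,0,0],"fingers":0.15},{"delta_pos":[0,0,-12.5],"angular":[0,0,0],"fingers":0.15},{"delta_pos":[0,0,-13.3],"angular":[0,0,0],"fingers":0.15},{"delta_pos":[0,0,-13.3],"angular":[0,0,0],"fingers":0.15}]'
```

```text
time_s: 28.82
eef_pos: [577.1, 199.7, 123.9]
ee_rot: [0.0, 0.0, 1.0, 0.0]
force: [-0.9, 0.5, 1.8]
grip_width: 0.271
grip_force: 22.1
```

```bash
python3 -m jog '[{"delta_pos":[0,0,-0.5],"angular":[0,0,0],"fingers":0.15},{"delta_pos":[0,0,-0.5],"angular":[0,0,0],"fingers":0.32},{"delta_pos":[0,0,-0.5],"angular":[0,0,0],"fingers":0.4},{"delta_pos":[0,0,-0.5],"angular":[0,0,0],"fingers":0.5},{"delta_pos":[0,0,-0.5],"angular":[0,0,0],"fingers":0.6},{"delta_pos":[0,0,20],"angular":[0,0,0],"fingers":0.6},{"delta_pos":[0,0,60],"angular":[0,0,0],"fingers":0.6},{"delta_pos":[0,0,110],"angular":[0,0,0],"fingers":0.6},{"delta_pos":[-50,0,150],"angular":[0,0,0],"fingers":0.6},{"delta_pos":[-100,0,150],"angular":[0,0,0],"fingers":0.6}]'
python3 -m jog '[{"delta_pos":[-50,-10,0],"angular":[0,0,0],"fingers":0.6},{"delta_pos":[-100,-20,0],"angular":[0,0,0],"fingers":0.6},{"delta_pos":[-150,-30,0],"angular":[0,0,0],"fingers":0.6},{"delta_pos":[-150,-30,0],"angular":[0,0,0],"fingers":0.6},{"delta_pos":[-150,-30,0],"angular":[0,0,0],"fingers":0.6}]'
python3 - <<'E'
from h import *
for c in("side","wrist"):
  w=ctrl.capture(c)
  cv2.imwrite(f"pics/end_{c}.png",w["pixels"])
  for n,X in dict(wide=(577,200,134),narrow=(528,354,152)).items():
    u,v=proj(w,X);a=14 if c=="side" else 35
    for b in blobs(w,(10,120,40),(30,255,255),15,(max(int(u-a),0),max(int(v-a),0),int(u+a),int(v+a)))[:1]:
      print(c,n,b[:2],"pred",(u.round(),v.round()),circ(w,b[2],X[2]))
  for b in blobs(w,(8,100,100),(28,255,255),200,(300,240,370,310))[:1]: print("lid",circ(w,b[2],74))
print(ctrl.sense()["force"],ctrl.sense()["eef_pos"])
E
```

```text
time_s: 30.08
eef_pos: [476.7, 199.7, 276.1]
ee_rot: [0.003, 0.0, 1.0, 0.0]
force: [-0.3, -0.0, -0.5]
grip_width: 0.604
grip_force: 0.0
time_s: 30.7
eef_pos: [327.5, 169.6, 273.8]
ee_rot: [0.001, 0.0, 1.0, 0.0]
force: [0.5, 0.8, -0.2]
grip_width: 0.601
grip_force: 0.0
side wide (111.5, (257, 237, 12, 15)) pred (np.float64(263.0), np.float64(242.0)) [578.1 204.6  12.8   1.6]
side narrow (142.5, (285, 317, 14, 16)) pred (np.float64(292.0), np.float64(323.0)) [529.7 355.6  11.5   0.7]
lid [4.344e+02 2.415e+02 2.500e+01 4.000e-01]
wrist narrow (15.5, (498, 378, 7, 6)) pred (np.float64(470.0), np.float64(413.0)) [487.7 375.3   3.6   1.5]
lid [4.323e+02 2.404e+02 2.390e+01 2.000e-01]
[0.85713901 0.17479385 0.11626282] [327.7597839  169.66307697 273.45648256]
```

Both knobs stand where an upright, seated cloche predicts (top edge row 237 against 236.9), and the lidded candle is unmoved.

```bash
python3 -c "
from rig import ctrl
print(ctrl.finish_job())"
```

```text
the job is handed in; nothing more can be done
None
```

The job is handed in at about 31 s: both candles stand centred on their saucers under their matching cloches, the lidded candle and gift box were left alone, and the wide cloche's final seating was checked by measurement only, because the 14 picture views were used up.

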